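# Free the seized tap of a vacuum desiccator and slide its lid open

### The job

The tap on the side of the vacuum desiccator is seized with dried grease. Work its handle back and forth in small arcs until it breaks free, turn it anticlockwise to fully open (handle in line with the side arm) to let the air in, then slide the lid about 6 cm sideways, without lifting or tipping it, so that it rests flat on the rim with the mouth part open. Leave the bottle and the dish beside it where they stand.

Things in the scene. Friction and masses are not known exactly. Their poses are not given: they have to be found in the camera images.
- desiccator: Clear vacuum desiccator, a round bowl 160 mm across with a flat rim 180 mm across, top 102 mm above the worktop; it stands fast. Origin: centre of its underside; z up; its -x axis points along the side arm, on which the tap stands 165 mm from the centre; a hose nozzle ends at 219 mm. Arm and nozzle are centred at height 72 mm.
- tap (a joint): Tap angle (rad), growing anticlockwise seen from above. 0 shut, handle across the side arm; 1.57 fully open, in line with it; stop 1.70. Seized, it gives 0.02 to 0.19 rad either way (5 to 10 N on a wing) and stops hard; pushing on never frees it. Each reversal worked to the stop loosens it a step; after some 5 to 10 alternate pushes it runs on anticlockwise with light friction. Stays where left.
- tap_top (a point): Centre of the top of the black tap key, on its vertical axis, 128.5 mm above the worktop. Turns with the key: its y axis runs along the handle.
- tap_wing (a point): Point on the tap's handle 36 mm from its axis, at mid height, 121.5 mm above the worktop. The handle is a straight bar, two wings, 94 mm long in all, 11 mm wide (15 mm at the round ends), from 114.5 to 128.5 mm above the worktop, on a 33 mm collar that reaches up to 112 mm. Its y axis points outward along this wing, the one on the nozzle's side when open.
- lid: Loose clear lid, 180 mm across, 0.3 to 0.55 kg: flat rim 9 mm thick, low dome to 31 mm, black knob on top. Origin: centre of its underside, which lies on the desiccator's rim; z up. Vacuum holds it against sliding until the tap is beyond about 1.2 rad; then it slides freely, except towards the tap, whose handle stands higher than the rim.
- lid_knob (a point): Middle of the lid's round black knob, 40 mm in diameter, 50 mm above the lid's underside; the knob's wide part reaches from 43 to 61 mm above the underside.
- reagent_bottle: White bottle with a screw cap, 42 mm in diameter, 80 mm tall, loose bystander. Origin: centre of its underside.
- petri_dish: Flat round dish with lid, 91 mm across, 15 mm high, loose bystander. Origin: centre of its underside.
Not all that is in view belongs to the job. There is more than one size of the lid; the job needs the larger.

How it is judged:
By the outcome, as a careful person would: the job done as asked, in the order asked, and still so for the second after the job is handed in, with the robot touching nothing.
It also fails if it takes over 61 s, if anything falls off the work surface, if the arm or the gripper's body presses on something with over 40 N, if the wrist force passes 120 N, or if a joint passes its speed limit or range.

### The arm

A 7-joint arm with a two-finger parallel gripper is mounted at the origin on a cart in front of the work surface, level with it; the furniture and walls round the work are solid. World frame = base frame: x ahead of the robot, y to its left, z up, the work surface at z = 0. Lengths are in mm, angles in rad, forces in N, time in s.
With the tool pointing down it reaches from about 400 to 925 mm from the base axis. Payload 4.1 kg.
Tool frame: the origin (TCP) lies on the centre line of the jaws, within the pads' length; the fingertips stand robot.tip_extent ahead of it and the grasp point (between the pads) lies 6 mm ahead of it (robot.tip_extent is the distance from the TCP to the fingertips, in mm); z points along the fingers, y is the line along which they close (so a half turn about z gives the same grasp; the last joint's range is limited). The gripper opens to 85 mm and grips with 20 to 120 N. Pads are 22 mm wide; open, the fingers measure 114 mm over their backs; the gripper's body (76 mm by 85 mm) begins 54 mm behind the grasp point. The pads swing forward as they close: fully open they stand 13 mm farther back than shut.
Start: joints at [-1.341, 0.398, 0.045, 1.537, -0.019, 1.207, -0.051], TCP at [209.868, 615.22, 256.347] pointing down, gripper open.
Joint ranges: [-2.82, 2.82], [-0.49, 2.23], [-1.37, 1.46], [0, 2.46], [-1.36, 4.5], [0.23, 2], [-2.94, 2.94]. Speed limits (rad/s): [2.57, 2.57, 3.14, 3.14, 3.14, 3.14, 3.14].

### API

Orientations are given as a unit quaternion [w, x, y, z].
In Python, from station import robot, vision gives the robot as it stands.
- The arm moves only by the shell command python3 -m creep 'ROWS'. ROWS is JSON, a list of rows, each an object with "linear": the shift along the world's x, y, z in mm, a list of three; "turn": the turn, a rotation vector about the world's x, y, z in degrees, a list of three; "jaw": the closure, from -1 (fully open) to 1 (shut), so that 0 is half open. A call has 1 to 20 rows; each row shifts and turns the commanded pose from where the row before left it; what a row does not reach is not made up. A row lasts 1/8 s, in which the tool goes at most 62.5 mm and 10.7 degrees, less where a joint would pass 70% of its speed; a pose out of reach is approached as far as the arm can. A call with a gripper value outside its range is refused whole. The fingers move at their own pace and stop on an object; the grip force is fixed at half the most. Time passes only in rows, so rows that do not move let the fingers close. It gives the time, the measured TCP pose, the force, the opening and the grip force at its end, in the units of the state.
- robot.get_obs(): the state, without advancing time (a new reading comes with each control period).
- vision.capture(name): name is "scene" or "side" or "wrist"; returns a dict with "img" (480x640x3 uint8, red, green, blue), "K" (3x3 intrinsics, pixels), "cam_to_world" (4x4, takes a point from camera to world coordinates). Camera axes: x right, y up, looking along -z (the intrinsics and any distortion apply to the point x, -y, -z); pixel columns grow to the right and rows downward; lengths in mm; the calibration is good to about 2 mm. A picture is of the moment at which its call begins. There is no depth.
- robot.job_done(): hands the job in; it is judged then, once.
The state is a dict: "clock": time; "qpos": joint angles; "joint_velocities": joint speeds; "joint_efforts": joint torques, N m; "tcp_pos": TCP position; "tool_rot": TCP orientation; "force": force on the tool from outside, world axes, zero at the start; "torque": the same for the moment, N m; "grip_width": opening from 0.0 (shut) to 1.0 (fully open); "gripper_force": force on a finger pad.
Only numpy, scipy, OpenCV 4.12 (cv2) and the standard library are available. Lean on these libraries where they do the work, as an engineer would, in place of code of your own. Each camera call takes 0.05 s, during which the arm holds its last target. There are 200 camera calls.

## Working session

There is one attempt and no reset: what is moved stays moved. The work goes in short steps, Python scripts to look and compute and a shell command to move; the robot and the scene stay as the last step left them, time stands still between calls to the robot, and variables do not carry over. Pictures are saved under pics/ and viewed, at most 10 in all, crops included, and the job is handed in when it is done.

```bash
mkdir -p pics; cat > h.py <<'E'
import numpy as np,cv2
from station import robot,vision
def ray(c,u,v,z):
    K=np.array(c["K"]);M=np.array(c["cam_to_world"])
    d=np.linalg.inv(K)@[u,v,1];d=M[:3,:3]@[d[0],-d[1],-d[2]];o=M[:3,3]
    return o+d*(z-o[2])/d[2]
def proj(c,p):
    K=np.array(c["K"]);M=np.array(c["cam_to_world"])
    q=M[:3,:3].T@(np.array(p)-M[:3,3]);q=K@[q[0],-q[1],-q[2]];return q[:2]/q[2]
E
python3 - <<'E'
from h import *
import pickle
print(robot.get_obs(),robot.tip_extent)
for n in("scene","side"):
    c=vision.capture(n);pickle.dump(c,open(n+".pkl","wb"));cv2.imwrite(f"pics/{n}0.png",c["img"][:,:,::-1]);print(n,c.keys(),c["K"],c["cam_to_world"])
E
```

```text
{'clock': 0.0, 'qpos': array([-1.34103161,  0.39921426,  0.04505   ,  1.53787486, -0.01869172,
        1.20692393, -0.05066584]), 'joint_velocities': array([-0.00025716,  0.00064533, -0.00041411,  0.00125749, -0.00182338,
       -0.00190615,  0.00125934]), 'joint_efforts': array([-2.62074363e-04, -4.75118995e+01,  1.36442531e+00, -2.54232985e+01,
        1.15737642e-02,  9.17189143e-03, -1.11349155e-05]), 'tcp_pos': array([209.66543956, 614.63195332, 255.25166235]), 'tool_rot': array([-8.78570540e-05,  1.63576660e-01,  9.86530120e-01, -9.95597119e-04]), 'force': array([-0.1430694 , -0.05025207,  0.8180098 ]), 'torque': array([-0.00023647, -0.00213242,  0.03008791]), 'gripper_force': 0.0, 'grip_width': 0.9989261238223983} 25.0
scene dict_keys(['img', 'K', 'cam_to_world']) [[587.39549777   0.         325.19163076]
 [  0.         587.39549777 235.05169385]
 [  0.           0.           1.        ]] [[ 6.80094848e-01  3.91107142e-01 -6.20085640e-01 -2.83169056e+02]
 [-7.33103215e-01  3.69196457e-01 -5.71186180e-01 -6.13104084e+02]
 [ 5.53842697e-03  8.43047555e-01  5.37810511e-01  8.21318929e+02]
 [ 0.00000000e+00  0.00000000e+00  0.00000000e+00  1.00000000e+00]]
side dict_keys(['img', 'K', 'cam_to_world']) [[605.67095877   0.         325.05038565]
 [  0.         605.67095877 236.37159183]
 [  0.           0.           1.        ]] [[ 9.63161117e-01  1.52503441e-01 -2.21502514e-01  2.46106444e+02]
 [-2.68177219e-01  6.06057096e-01 -7.48849635e-01 -8.47483622e+02]
 [ 2.00410247e-02  7.80664779e-01  6.24628578e-01  8.98724029e+02]
 [ 0.00000000e+00  0.00000000e+00  0.00000000e+00  1.00000000e+00]]
```

View pics/scene0.png

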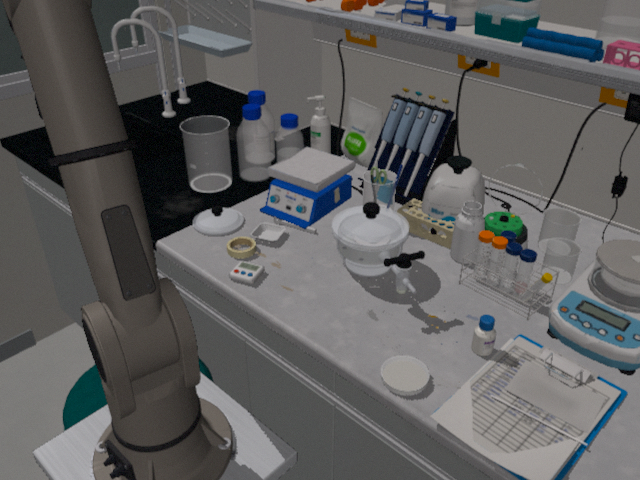

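View pics/side0.png

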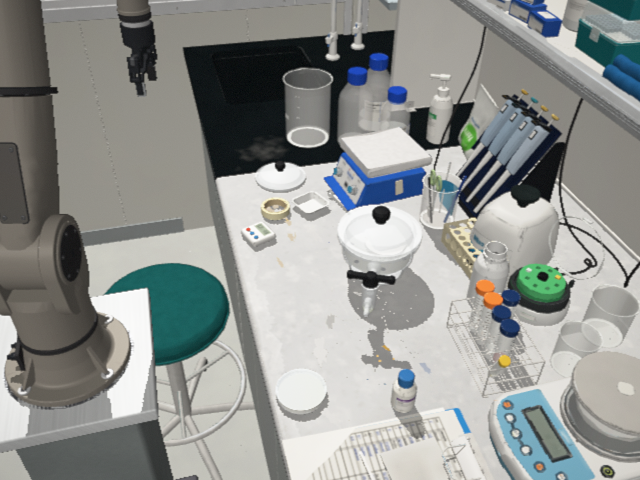

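The scene picture shows the desiccator with its lid at (371,230), the tap at (404,261), the bottle at (485,337) and the dish at (404,376). The two lid candidates are the one on the desiccator, scene (371,230), and a smaller loose one on the bench at (218,221). The one on the rim is larger and fits. I'll confirm that in an enlarged crop.

```bash
python3 - <<'E'
from h import *
import pickle
a=pickle.load(open("scene.pkl","rb"))["img"][185:325,190:450]
b=pickle.load(open("side.pkl","rb"))["img"][155:325,240:440]
a=cv2.resize(a,None,fx=3,fy=3,interpolation=cv2.INTER_CUBIC);b=cv2.resize(b,None,fx=3.5,fy=3.5,interpolation=cv2.INTER_CUBIC)
cv2.imwrite("pics/a.png",a[:,:,::-1]);cv2.imwrite("pics/b.png",b[:,:,::-1])
E
```

```text
(no output)
```

View pics/a.png

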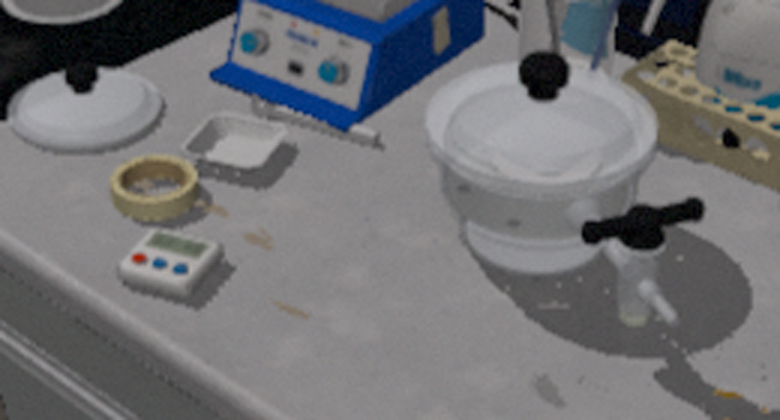

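View pics/b.png

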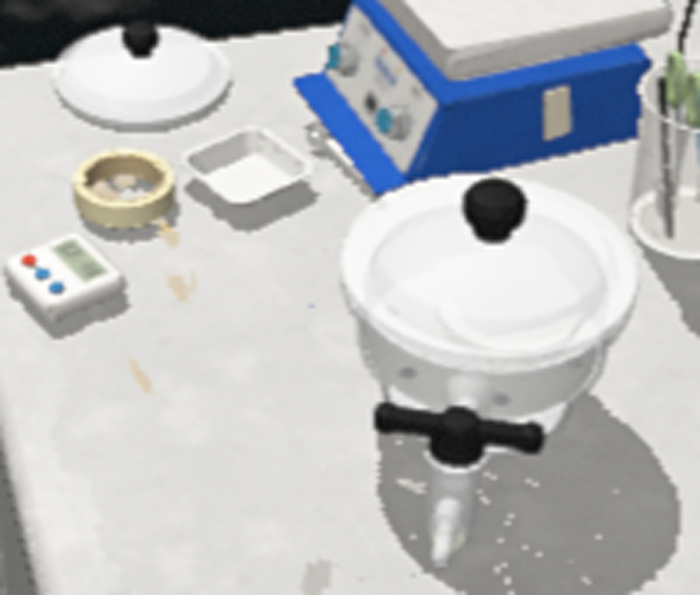

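The crops confirm it: the larger lid with its black knob sits on the desiccator's rim, and the small lid lies on the bench. Next I'll triangulate.

```bash
python3 - <<'E'
from h import *
import pickle
s=pickle.load(open("scene.pkl","rb"));d=pickle.load(open("side.pkl","rb"))
def P(n,a,b,z):
    A=ray(s,190+a[0]/3,185+a[1]/3,z);B=ray(d,240+b[0]/3.5,155+b[1]/3.5,z);print(n,A.round(1),B.round(1));return (A+B)/2
k=P("knob",(544,75),(495,208),153)
w1=P("wingL",(595,232),(385,418),121.5);w2=P("wingR",(690,210),(534,437),121.5)
t=(w1+w2)/2;print("tap",t,np.linalg.norm(w1-w2),"dist",np.linalg.norm((k-t)[:2]),"arm dir",np.degrees(np.arctan2(*(t-k)[1::-1])),"handle",np.degrees(np.arctan2(*(w2-w1)[1::-1])))
print("nozzle",ray(s,190+672/3,185+318/3,72),ray(d,240+440/3.5,155+560/3.5,72))
print("bottle",ray(s,487,322,80),ray(d,405,376,80),"dish",ray(s,405,373,15),ray(d,301,390,15))
E
```

```text
knob [636.8  92.4 153. ] [643.4  88.1 153. ]
wingL [536.4 -36.1 121.5] [536.7 -39.2 121.5]
wingR [603.5 -68.2 121.5] [610.3 -73.7 121.5]
tap [571.75550692 -54.31311724 121.5       ] 77.83692636250095 dist 159.90573342714438 arm dir -115.28471325883778 handle -25.342582072182385
nozzle [549.16404785 -96.96574175  72.        ] [ 550.00569557 -103.43226933   72.        ]
bottle [ 557.34850313 -260.32786314   80.        ] [ 566.14600544 -261.75350806   80.        ] dish [ 397.64929749 -190.90881086   15.        ] [ 401.26490554 -197.36277358   15.        ]
```

```bash
python3 -m creep '[{"linear":[18.6,-36.5,0],"turn":[0,0,-10.3],"jaw":0.3},{"linear":[18.6,-36.5,0],"turn":[0,0,-10.3],"jaw":0.3},{"linear":[18.6,-36.5,0],"turn":[0,0,-10.3],"jaw":0.3},{"linear":[18.6,-36.5,0],"turn":[0,0,-10.3],"jaw":0.3},{"linear":[18.6,-36.5,0],"turn":[0,0,-10.3],"jaw":0.3},{"linear":[18.6,-36.5,0],"turn":[0,0,-10.3],"jaw":0.3},{"linear":[18.6,-36.5,0],"turn":[0,0,-10.3],"jaw":0.3},{"linear":[18.6,-36.5,0],"turn":[0,0,-10.3],"jaw":0.3},{"linear":[18.6,-36.5,0],"turn":[0,0,-10.3],"jaw":0.3},{"linear":[18.6,-36.5,0],"turn":[0,0,-10.3],"jaw":0.3},{"linear":[18.6,-36.5,0],"turn":[0,0,-10.3],"jaw":0.3},{"linear":[18.6,-36.5,0],"turn":[0,0,-10.3],"jaw":0.3},{"linear":[18.6,-36.5,0],"turn":[0,0,-10.3],"jaw":0.3},{"linear":[18.6,-36.5,0],"turn":[0,0,-10.3],"jaw":0.3},{"linear":[18.6,-36.5,0],"turn":[0,0,-10.3],"jaw":0.3},{"linear":[18.6,-36.5,0],"turn":[0,0,-10.3],"jaw":0.3},{"linear":[18.6,-36.5,0],"turn":[0,0,-10.3],"jaw":0.3},{"linear":[18.6,-36.5,0],"turn":[0,0,-10.3],"jaw":0.3},{"linear":[0,0,0],"turn":[0,0,0],"jaw":0.3},{"linear":[0,0,0],"turn":[0,0,0],"jaw":0.3}]'
cat >> h.py <<'E'
def st(T=(571.8,-54.3)):
    from scipy.spatial.transform import Rotation as R
    o=robot.get_obs();q=o["tool_rot"];m=R.from_quat([q[1],q[2],q[3],q[0]]).as_matrix()
    p=o["tcp_pos"];r=p[:2]-T
    print("t",o["clock"].__round__(2),"p",p.round(1),"tooly",np.degrees(np.arctan2(m[1,1],m[0,1])).round(1),"zax",m[:,2].round(3),"F",o["force"].round(1),"T",o["torque"].round(2),"w",round(o["grip_width"],3),"gf",round(o["gripper_force"],1),"r",np.hypot(*r).round(1),"ang",np.degrees(np.arctan2(r[1],r[0])).round(1),"q",o["qpos"].round(2))
E
python3 -c "
from h import *
st()
c=vision.capture('wrist');cv2.imwrite('pics/w1.png',c['img'][:,:,::-1])
for p in [(571.8,-54.3,128.5),(536.5,-37.6,121.5),(606.9,-71,121.5),(640,90,153)]:print(proj(c,p))"
```

```text
clock: 2.6
tcp_pos: [544.2, -41.0, 255.8]
tool_rot: [-0.0, 0.978, -0.209, -0.001]
force: [0.1, 1.0, 0.3]
grip_width: 0.351
gripper_force: 0.0
t 2.6 p [544.2 -41.  255.8] tooly -114.1 zax [-0.001  0.    -1.   ] F [0.1 1.  0.3] T [ 0.02  0.01 -0.  ] w 0.351 gf 0.0 r 30.6 ang 154.2 q [-0.71  0.3   0.86  1.8  -0.25  1.15 -1.76]
[318.92653559 185.31222732]
[317.54573547 242.82948237]
[320.39378345 118.94656816]
[ 29.07832731 187.16456258]
```

View pics/w1.png

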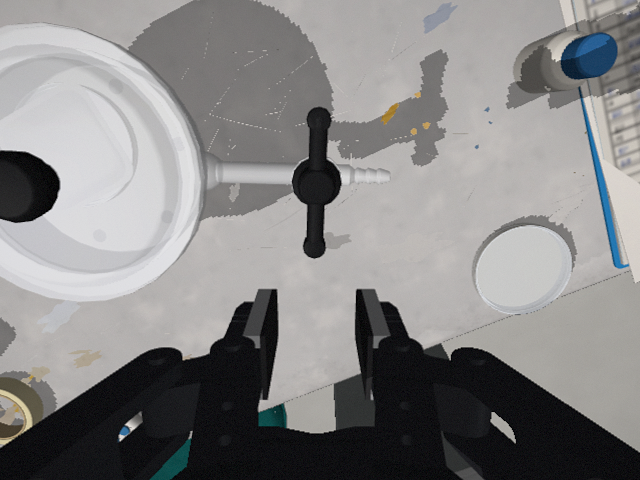

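The wrist picture shows the tap hub at (316,182), with wing balls at (315,246) and (319,118). That's about 1.5 mm off my estimate, so the jaws sit well placed over the near wing. I'll descend and straddle it.

```bash
python3 -m creep '[{"linear":[0,1.2,-40],"turn":[0,0,0],"jaw":0.3},{"linear":[0,0,-40],"turn":[0,0,0],"jaw":0.3},{"linear":[0,0,-20],"turn":[0,0,0],"jaw":0.3},{"linear":[0,0,-13],"turn":[0,0,0],"jaw":0.5},{"linear":[0,0,0],"turn":[0,0,0],"jaw":0.6},{"linear":[0,0,0],"turn":[0,0,0],"jaw":0.6},{"linear":[0,0,0],"turn":[0,0,0],"jaw":0.6}]'
python3 -c "
from h import *
st((572.5,-52.9))"
python3 -m creep '[{"linear":[-1.2,-2.7,0],"turn":[0,0,0],"jaw":0.6},{"linear":[-1.2,-2.7,0],"turn":[0,0,3],"jaw":0.6},{"linear":[0,0,0],"turn":[0,0,0],"jaw":0.6}]'
python3 -c "
from h import *
st((572.5,-52.9))"
```

```text
clock: 3.52
tcp_pos: [545.4, -40.5, 144.3]
tool_rot: [-0.0, 0.978, -0.21, 0.001]
force: [-0.4, -0.2, 0.9]
grip_width: 0.202
gripper_force: 0.0
t 3.52 p [545.4 -40.5 144.3] tooly -114.2 zax [ 0.002  0.    -1.   ] F [-0.4 -0.2  0.9] T [0.02 0.07 0.  ] w 0.202 gf 0.0 r 29.8 ang 155.5 q [-0.62  0.44  0.78  1.92 -0.38  0.94 -1.65]
clock: 3.9
tcp_pos: [542.8, -45.4, 143.8]
tool_rot: [-0.001, 0.983, -0.184, 0.0]
force: [1.0, 2.3, 1.7]
grip_width: 0.198
gripper_force: 1.2
t 3.9 p [542.8 -45.4 143.8] tooly -111.3 zax [ 0.001  0.001 -1.   ] F [1.  2.3 1.7] T [ 0.55 -0.07 -0.07] w 0.198 gf 1.2 r 30.7 ang 165.8 q [-0.6   0.43  0.77  1.93 -0.37  0.93 -1.59]
```

```bash
python3 -m creep '[{"linear":[-0.6,-2.9,0],"turn":[0,0,0],"jaw":0.6},{"linear":[0,0,0],"turn":[0,0,0],"jaw":0.6}]'
python3 -c "
from h import *
st((572.5,-52.9))"
python3 -m creep '[{"linear":[-0.6,-2.9,0],"turn":[0,0,0],"jaw":0.6},{"linear":[0,0,0],"turn":[0,0,0],"jaw":0.6}]'
python3 -c "
from h import *
st((572.5,-52.9))"
```

```text
clock: 4.15
tcp_pos: [542.4, -46.3, 143.7]
tool_rot: [-0.002, 0.983, -0.184, -0.0]
force: [1.1, 6.8, 3.1]
grip_width: 0.202
gripper_force: 3.2
t 4.15 p [542.4 -46.3 143.7] tooly -111.2 zax [ 0.001  0.004 -1.   ] F [1.1 6.8 3.1] T [ 1.42 -0.15 -0.08] w 0.202 gf 3.2 r 30.8 ang 167.7 q [-0.6   0.43  0.77  1.93 -0.37  0.93 -1.59]
clock: 4.4
tcp_pos: [542.3, -46.6, 143.6]
tool_rot: [-0.004, 0.983, -0.183, -0.0]
force: [1.8, 10.6, 2.4]
grip_width: 0.199
gripper_force: 5.3
t 4.4 p [542.3 -46.6 143.6] tooly -111.1 zax [ 0.001  0.007 -1.   ] F [ 1.8 10.6  2.4] T [ 2.39 -0.34 -0.06] w 0.199 gf 5.3 r 30.8 ang 168.3 q [-0.6   0.43  0.77  1.93 -0.38  0.93 -1.58]
```

```bash
python3 -m creep '[{"linear":[-0.8,-3.9,0],"turn":[0,0,0],"jaw":0.6},{"linear":[0,0,0],"turn":[0,0,0],"jaw":0.6}]'
python3 -c "
from h import *
st((572.5,-52.9))"
python3 -m creep '[{"linear":[2,8,0],"turn":[0,0,-3],"jaw":0.6},{"linear":[3,8,0],"turn":[0,0,0],"jaw":0.6},{"linear":[3,7,0],"turn":[0,0,0],"jaw":0.6},{"linear":[0,0,0],"turn":[0,0,0],"jaw":0.6}]'
python3 -c "
from h import *
st((572.5,-52.9))"
```

```text
clock: 4.65
tcp_pos: [542.2, -47.1, 143.5]
tool_rot: [-0.006, 0.983, -0.183, -0.0]
force: [1.8, 16.4, 2.2]
grip_width: 0.198
gripper_force: 8.2
t 4.65 p [542.2 -47.1 143.5] tooly -111.0 zax [ 0.001  0.012 -1.   ] F [ 1.8 16.4  2.2] T [ 3.63 -0.54 -0.12] w 0.198 gf 8.2 r 30.9 ang 169.2 q [-0.59  0.43  0.77  1.93 -0.38  0.93 -1.58]
clock: 5.15
tcp_pos: [546.4, -35.0, 142.8]
tool_rot: [0.002, 0.978, -0.211, -0.002]
force: [-4.7, -3.8, 2.2]
grip_width: 0.197
gripper_force: 2.4
t 5.15 p [546.4 -35.  142.8] tooly -114.3 zax [-0.004 -0.003 -1.   ] F [-4.7 -3.8  2.2] T [-0.74  0.89 -0.01] w 0.197 gf 2.4 r 31.6 ang 145.6 q [-0.63  0.44  0.78  1.92 -0.38  0.94 -1.66]
```

```bash
python3 -m creep '[{"linear":[3,5.5,0],"turn":[0,0,0],"jaw":0.6},{"linear":[0,0,0],"turn":[0,0,0],"jaw":0.6}]'
python3 -c "
from h import *
st((572.5,-52.9))"
python3 -m creep '[{"linear":[1.5,3,0],"turn":[0,0,0],"jaw":0.6},{"linear":[0,0,0],"turn":[0,0,0],"jaw":0.6}]'
python3 -c "
from h import *
st((572.5,-52.9))"
```

```text
clock: 5.4
tcp_pos: [546.9, -33.9, 142.8]
tool_rot: [0.005, 0.977, -0.212, -0.003]
force: [-9.2, -10.1, 5.6]
grip_width: 0.199
gripper_force: 6.6
t 5.4 p [546.9 -33.9 142.8] tooly -114.5 zax [-0.009 -0.008 -1.   ] F [ -9.2 -10.1   5.6] T [-2.17  1.99 -0.16] w 0.199 gf 6.6 r 31.8 ang 143.4 q [-0.63  0.45  0.78  1.91 -0.38  0.94 -1.67]
clock: 5.65
tcp_pos: [547.1, -33.7, 142.7]
tool_rot: [0.006, 0.977, -0.213, -0.004]
force: [-11.2, -13.3, 7.1]
grip_width: 0.198
gripper_force: 9.1
t 5.65 p [547.1 -33.7 142.7] tooly -114.6 zax [-0.011 -0.011 -1.   ] F [-11.2 -13.3   7.1] T [-3.14  2.5  -0.22] w 0.198 gf 9.1 r 31.9 ang 142.9 q [-0.64  0.45  0.79  1.91 -0.37  0.95 -1.68]
```

```bash
python3 -m creep '[{"linear":[-5,-11,0],"turn":[0,0,3],"jaw":0.6},{"linear":[-5,-10.5,0],"turn":[0,0,0],"jaw":0.6},{"linear":[-2.5,-10,0],"turn":[0,0,0],"jaw":0.6},{"linear":[0,0,0],"turn":[0,0,0],"jaw":0.6},{"linear":[0,0,0],"turn":[0,0,0],"jaw":0.6}]'
python3 -c "
from h import *
st((572.5,-52.9))"
python3 -m creep '[{"linear":[2.5,10,0],"turn":[0,0,-3],"jaw":0.6},{"linear":[5,10.5,0],"turn":[0,0,0],"jaw":0.6},{"linear":[5,11,0],"turn":[0,0,0],"jaw":0.6},{"linear":[0,0,0],"turn":[0,0,0],"jaw":0.6},{"linear":[0,0,0],"turn":[0,0,0],"jaw":0.6}]'
python3 -c "
from h import *
st((572.5,-52.9))"
python3 -m creep '[{"linear":[-5,-11,0],"turn":[0,0,3],"jaw":0.6},{"linear":[-5,-10.5,0],"turn":[0,0,0],"jaw":0.6},{"linear":[-2.5,-10,0],"turn":[0,0,0],"jaw":0.6},{"linear":[0,0,0],"turn":[0,0,0],"jaw":0.6},{"linear":[0,0,0],"turn":[0,0,0],"jaw":0.6}]'
python3 -c "
from h import *
st((572.5,-52.9))"
```

```text
clock: 6.28
tcp_pos: [541.4, -46.6, 142.7]
tool_rot: [-0.006, 0.983, -0.182, -0.001]
force: [1.3, 16.3, -1.1]
grip_width: 0.201
gripper_force: 7.7
t 6.28 p [541.4 -46.6 142.7] tooly -111.0 zax [-0.     0.012 -1.   ] F [ 1.3 16.3 -1.1] T [ 3.44 -0.25 -0.09] w 0.201 gf 7.7 r 31.7 ang 168.5 q [-0.59  0.43  0.76  1.93 -0.38  0.93 -1.58]
clock: 6.9
tcp_pos: [547.5, -33.9, 142.8]
tool_rot: [0.007, 0.977, -0.213, -0.004]
force: [-10.8, -13.9, 5.8]
grip_width: 0.196
gripper_force: 9.3
t 6.9 p [547.5 -33.9 142.8] tooly -114.6 zax [-0.01  -0.011 -1.   ] F [-10.8 -13.9   5.8] T [-3.18  2.43 -0.18] w 0.196 gf 9.3 r 31.4 ang 142.7 q [-0.64  0.45  0.79  1.91 -0.37  0.95 -1.68]
clock: 7.52
tcp_pos: [541.9, -46.8, 143.0]
tool_rot: [-0.006, 0.983, -0.182, -0.001]
force: [0.6, 15.6, -1.4]
grip_width: 0.203
gripper_force: 7.5
t 7.53 p [541.9 -46.8 143. ] tooly -111.0 zax [ 0.001  0.012 -1.   ] F [ 0.6 15.6 -1.4] T [ 3.35 -0.28 -0.11] w 0.203 gf 7.5 r 31.2 ang 168.7 q [-0.59  0.43  0.76  1.93 -0.38  0.93 -1.58]
```

```bash
for i in 1 2; do python3 -m creep '[{"linear":[2.5,10,0],"turn":[0,0,-3],"jaw":0.6},{"linear":[5,10.5,0],"turn":[0,0,0],"jaw":0.6},{"linear":[5,11,0],"turn":[0,0,0],"jaw":0.6},{"linear":[0,0,0],"turn":[0,0,0],"jaw":0.6},{"linear":[0,0,0],"turn":[0,0,0],"jaw":0.6}]' | head -4|tail -3
python3 -m creep '[{"linear":[-5,-11,0],"turn":[0,0,3],"jaw":0.6},{"linear":[-5,-10.5,0],"turn":[0,0,0],"jaw":0.6},{"linear":[-2.5,-10,0],"turn":[0,0,0],"jaw":0.6},{"linear":[0,0,0],"turn":[0,0,0],"jaw":0.6},{"linear":[0,0,0],"turn":[0,0,0],"jaw":0.6}]'|head -4|tail -3
done
```

```text
tcp_pos: [548.1, -33.2, 143.0]
tool_rot: [0.006, 0.977, -0.213, -0.003]
force: [-11.1, -13.9, 5.8]
tcp_pos: [540.1, -51.9, 143.2]
tool_rot: [-0.002, 0.983, -0.183, -0.001]
force: [-3.0, 7.7, 2.2]
tcp_pos: [548.1, -33.3, 142.9]
tool_rot: [0.006, 0.977, -0.213, -0.003]
force: [-10.9, -13.6, 3.4]
tcp_pos: [540.5, -51.9, 143.4]
tool_rot: [-0.002, 0.983, -0.183, -0.001]
force: [-2.5, 7.8, 1.8]
```

It has broken free, since the anticlockwise push now runs on. I'll sweep the arc to open.

```bash
python3 -m creep '[{"linear":[0.5,-2.7,0],"turn":[0,0,10],"jaw":0.6},{"linear":[0.5,-2.6,0],"turn":[0,0,9],"jaw":0.6},{"linear":[1.8,-5.1,0],"turn":[0,0,10],"jaw":0.6},{"linear":[2.7,-4.7,0],"turn":[0,0,10],"jaw":0.6},{"linear":[3.5,-4.1,0],"turn":[0,0,10],"jaw":0.6},{"linear":[4.1,-3.5,0],"turn":[0,0,10],"jaw":0.6},{"linear":[2.3,-1.4,0],"turn":[0,0,7],"jaw":0.6},{"linear":[2.4,-1.3,0],"turn":[0,0,7],"jaw":0.6},{"linear":[0,0,0],"turn":[0,0,0],"jaw":0.6},{"linear":[0,0,0],"turn":[0,0,0],"jaw":0.6}]' >/dev/null
python3 -c "
from h import *
st((572.5,-52.9))
c=vision.capture('side')['img'][200:350,290:490];cv2.imwrite('pics/c.png',cv2.resize(c,None,fx=3.5,fy=3.5,interpolation=cv2.INTER_CUBIC)[:,:,::-1])"
```

```text
t 11.28 p [558.3 -81.2 143.4] tooly -38.3 zax [ 0.001 -0.    -1.   ] F [-1.2  2.6 -0.5] T [0.51 0.22 0.01] w 0.197 gf 1.1 r 31.7 ang -116.7 q [-0.3   0.39  0.47  1.88 -0.22  0.92 -0.4 ]
```

View pics/c.png

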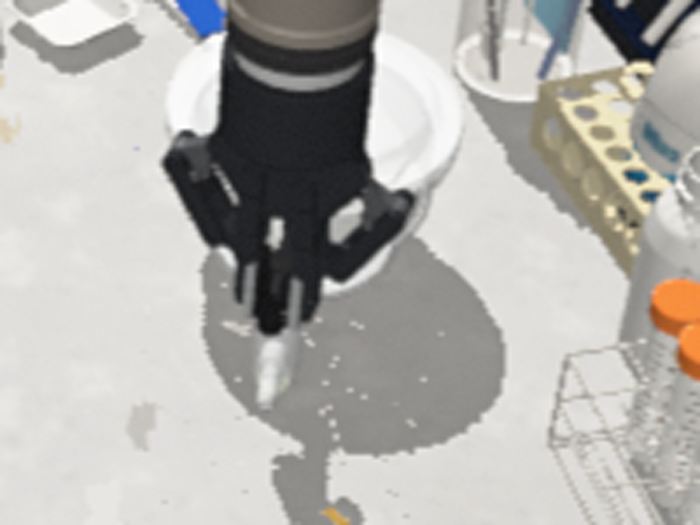

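Black bar now runs nearly along the side arm between the pads, at crop pixel (272,310). I'll align the tool exactly with the arm, close on the bar to set the angle, then open and back off upward.

```bash
python3 -m creep '[{"linear":[0.5,-0.4,0],"turn":[0,0,7],"jaw":0.6},{"linear":[0.5,-0.4,0],"turn":[0,0,6],"jaw":0.6},{"linear":[0,0,0],"turn":[0,0,0],"jaw":1},{"linear":[0,0,0],"turn":[0,0,0],"jaw":1},{"linear":[0,0,0],"turn":[0,0,0],"jaw":1},{"linear":[0,0,0],"turn":[0,0,0],"jaw":1}]' >/dev/null
python3 -c "
from h import *
st((572.5,-52.9))"
python3 -m creep '[{"linear":[0,0,0],"turn":[0,0,0],"jaw":0.6},{"linear":[0,0,0],"turn":[0,0,0],"jaw":0.5},{"linear":[0,0,0],"turn":[0,0,0],"jaw":0.5},{"linear":[0,0,30],"turn":[0,0,0],"jaw":0.5},{"linear":[0,0,40],"turn":[0,0,0],"jaw":0},{"linear":[0,0,40],"turn":[0,0,0],"jaw":-0.5},{"linear":[0,0,0],"turn":[0,0,0],"jaw":-0.5}]'>/dev/null
python3 -c "
from h import *
st((572.5,-52.9))
c=vision.capture('wrist');cv2.imwrite('pics/w2.png',c['img'][:,:,::-1])
print(proj(c,(572.5,-52.9,128.5)),proj(c,(640,90,163)))"
```

```text
t 12.07 p [559.6 -82.4 143.8] tooly -25.3 zax [ 0.001 -0.001 -1.   ] F [-0.6 -0.5  3.8] T [-0.02  0.1   0.03] w 0.14 gf 58.7 r 32.2 ang -113.6 q [-0.26  0.39  0.42  1.87 -0.19  0.92 -0.2 ]
t 12.95 p [561.2 -82.4 256.8] tooly -25.2 zax [ 0.007 -0.    -1.   ] F [-0.3 -0.5 -1.3] T [-0.01  0.03  0.02] w 0.752 gf 0.0 r 31.6 ang -110.9 q [-0.3   0.27  0.45  1.75 -0.13  1.14 -0.25]
[311.91005723 186.77624983] [ 310.55305918 -171.42587833]
```

View pics/w2.png

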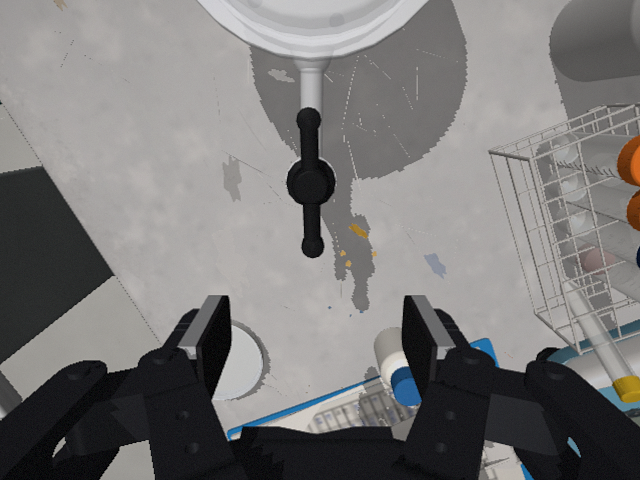

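The wrist picture shows the handle running from (308,117) to (313,246), within about 2° of the side arm at (312,62–100), so the tap is open. Now I'll go over to the knob.

```bash
python3 -m creep '[{"linear":[15.8,34.4,0],"turn":[0,0,0],"jaw":-0.5},{"linear":[15.8,34.4,0],"turn":[0,0,0],"jaw":-0.5},{"linear":[15.8,34.4,0],"turn":[0,0,0],"jaw":-0.5},{"linear":[15.8,34.4,0],"turn":[0,0,0],"jaw":-0.5},{"linear":[15,34.4,0],"turn":[0,0,0],"jaw":-0.5},{"linear":[0,0,0],"turn":[0,0,0],"jaw":-0.5},{"linear":[0,0,0],"turn":[0,0,0],"jaw":-0.5}]'>/dev/null
python3 -c "
from h import *
st((640,90))
c=vision.capture('wrist');cv2.imwrite('pics/w3.png',c['img'][:,:,::-1])
import pickle;pickle.dump(c,open('w3.pkl','wb'))
print(proj(c,(640,90,163)),proj(c,(640,90,154)),proj(c,(640,90,102)))"
```

```text
t 13.88 p [636.5  89.2 251.9] tooly -25.3 zax [-0.003 -0.002 -1.   ] F [-0.2 -0.5  0.6] T [-0.07  0.03 -0.01] w 0.75 gf 0.0 r 3.6 ang -166.6 q [-0.48  0.41  0.37  1.57 -0.16  1.2  -0.52]
[322.86459456 251.75656129] [322.63946532 246.5465534 ] [321.61252055 222.78069245]
```

View pics/w3.png

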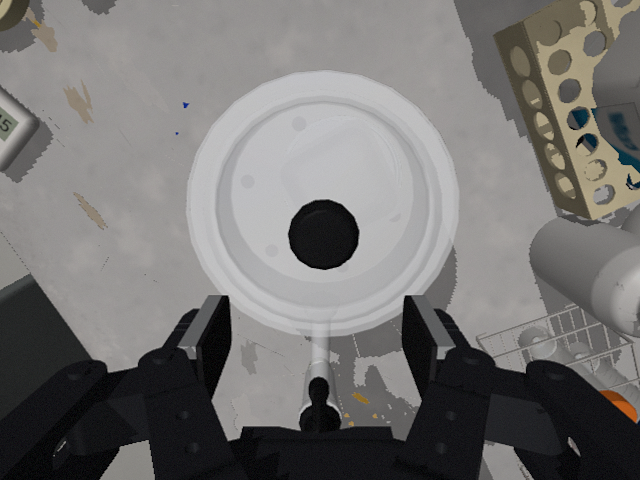

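The knob is at (323,234) against a predicted (322.6,246.5), so its true centre is about (643,96.4). That puts it 165 mm from the tap, which agrees with the description. The left side, 155° in the world frame, is clear. I'll descend astride the knob.

```bash
python3 -m creep '[{"linear":[6.5,7.2,-20],"turn":[0,0,0],"jaw":-0.4},{"linear":[0,0,-30],"turn":[0,0,0],"jaw":-0.4},{"linear":[0,0,-25],"turn":[0,0,0],"jaw":-0.4},{"linear":[0,0,-15],"turn":[0,0,0],"jaw":-0.4},{"linear":[0,0,0],"turn":[0,0,0],"jaw":-0.1},{"linear":[0,0,0],"turn":[0,0,0],"jaw":-0.07},{"linear":[0,0,0],"turn":[0,0,0],"jaw":-0.07}]'>/dev/null
python3 -c "
from h import *
st((643,96.4))"
python3 -m creep '[{"linear":[-3.6,1.7,0],"turn":[0,0,0],"jaw":-0.07},{"linear":[-3.6,1.7,0],"turn":[0,0,0],"jaw":-0.07},{"linear":[-3.6,1.7,0],"turn":[0,0,0],"jaw":-0.07},{"linear":[0,0,0],"turn":[0,0,0],"jaw":-0.07},{"linear":[0,0,0],"turn":[0,0,0],"jaw":-0.07}]'>/dev/null
python3 -c "
from h import *
st((643,96.4))"
```

```text
t 14.8 p [644.6  97.3 164.6] tooly -25.2 zax [ 0.002  0.    -1.   ] F [0.6 0.6 0.4] T [-0.03  0.02 -0.01] w 0.534 gf 0.0 r 1.8 ang 29.9 q [-0.47  0.5   0.35  1.64 -0.19  1.03 -0.5 ]
t 15.43 p [633.1 102.5 163.5] tooly -25.2 zax [ 0.  0. -1.] F [ 1.7 -0.6  3. ] T [-0.21 -0.44  0.06] w 0.535 gf 1.0 r 11.7 ang 148.2 q [-0.48  0.48  0.35  1.67 -0.19  1.02 -0.51]
```

```bash
python3 -m creep '[{"linear":[-4.7,2.1,0],"turn":[0,0,0],"jaw":-0.07},{"linear":[-4.7,2.1,0],"turn":[0,0,0],"jaw":-0.07},{"linear":[-4.7,2.1,0],"turn":[0,0,0],"jaw":-0.07},{"linear":[-4.7,2.1,0],"turn":[0,0,0],"jaw":-0.07},{"linear":[-4.7,2.1,0],"turn":[0,0,0],"jaw":-0.07},{"linear":[-4.7,2.1,0],"turn":[0,0,0],"jaw":-0.07},{"linear":[-4.7,2.1,0],"turn":[0,0,0],"jaw":-0.07},{"linear":[-4.7,2.1,0],"turn":[0,0,0],"jaw":-0.07},{"linear":[-4.7,2.1,0],"turn":[0,0,0],"jaw":-0.07},{"linear":[-4.7,2.1,0],"turn":[0,0,0],"jaw":-0.07},{"linear":[0,0,0],"turn":[0,0,0],"jaw":-0.07},{"linear":[0,0,0],"turn":[0,0,0],"jaw":-0.07}]'>/dev/null
python3 -c "
from h import *
st((643,96.4))"
python3 -m creep '[{"linear":[0.9,-0.4,0],"turn":[0,0,0],"jaw":-0.4},{"linear":[0,0,0],"turn":[0,0,0],"jaw":-0.4},{"linear":[0,0,0],"turn":[0,0,0],"jaw":-0.4},{"linear":[0,0,25],"turn":[0,0,0],"jaw":-0.4},{"linear":[0,0,40],"turn":[0,0,0],"jaw":-0.4},{"linear":[0,0,40],"turn":[0,0,0],"jaw":-0.4},{"linear":[0,0,0],"turn":[0,0,0],"jaw":-0.4},{"linear":[0,0,0],"turn":[0,0,0],"jaw":-0.4}]'>/dev/null
python3 -c "
from h import *
import pickle
st((643,96.4))
c=vision.capture('wrist');d=vision.capture('side');pickle.dump((c,d),open('f.pkl','wb'))
print(proj(c,(643-54.4,96.4+25.4,154)),proj(d,(643-54.4,96.4+25.4,153)))
a=cv2.resize(c['img'],(400,300));b=cv2.resize(d['img'][180:300,270:430],(400,300),interpolation=cv2.INTER_CUBIC)
cv2.imwrite('pics/f.png',np.hstack([a,b])[:,:,::-1])"
```

```text
t 16.93 p [585.  123.8 162.8] tooly -25.2 zax [-0.002  0.    -1.   ] F [ 0.7 -0.8  0.2] T [-0.02 -0.14  0.01] w 0.534 gf 0.3 r 64.2 ang 154.7 q [-0.55  0.41  0.35  1.77 -0.17  0.99 -0.58]
t 17.93 p [586.3 123.  267.7] tooly -25.2 zax [-0.001 -0.    -1.   ] F [0.2 0.4 0.6] T [0.02 0.03 0.02] w 0.699 gf 0.0 r 62.6 ang 154.8 q [-0.57  0.32  0.37  1.66 -0.12  1.19 -0.61]
[321.68409632 242.48719539] [351.32772329 208.8898222 ]
```

View pics/f.png

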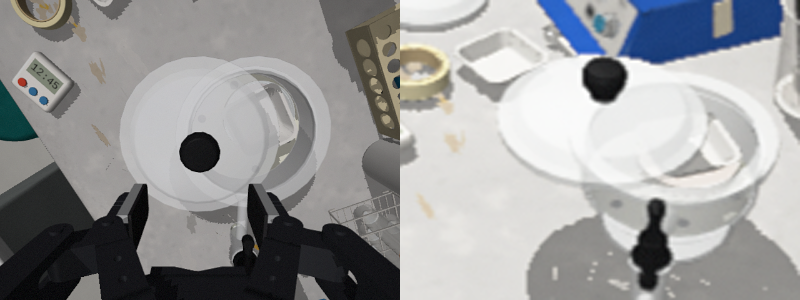

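The final picture shows the lid flat on the rim with the mouth part open. The lid centre is at about (197,132) against the bowl at (259,132), which is roughly 60 mm, and the knob is at (199,152). The tap handle is in line with the arm and the gripper is clear.

```bash
python3 -c "
from station import robot
print(robot.job_done())"
```

```text
the job is handed in; nothing more can be done
None
```

The tap is freed and fully open, the lid has been slid about 60 mm sideways and lies flat on the rim with the mouth part open, the bottle and dish weren't touched, and the job is handed in at about 18 s (no verdict was returned).

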